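Draw the counter screen's vent sash shut with the hook pole

ROBOT

A 6-joint arm with a two-finger parallel gripper is mounted at the origin on the work surface. World frame = base frame: x ahead of the robot, y to its left, z up, the work surface at z = 0. Lengths are in m, angles in rad, forces in N, time in s.
With the tool pointing down it reaches from about 0.35 to 0.85 m from the base axis. Payload 8.1 kg.
Tool frame: the origin (TCP) lies between the finger pads; the fingertips stand 11 mm ahead of it and the grasp point (between the pads) lies 8 mm behind it (robot.tips_ahead is the distance from the TCP to the fingertips, in m); z points along the fingers, y is the line along which they close (so a half turn about z gives the same grasp; the last joint's range is limited). The gripper opens to 93 mm and grips with 3 to 60 N. Pads are 15 mm wide; open, the fingers measure 128 mm over their backs; the gripper's body (75 mm by 188 mm) begins 65 mm behind the grasp point.
Start: joints at [1.196, 0.13, 1.488, -0, 1.523, -0.085], TCP at [0.171, 0.575, 0.23] pointing down, gripper open.
Joint ranges: [-2.96, 2.96], [-0.89, 2.26], [0.02, 2.5], [-1.34, 4.48], [0, 2.73], [-2.66, 2.66]. Speed limits (rad/s): [2.39, 2.39, 2.79, 3.14, 3.14, 3.14].

INTERFACE

Orientations are given as a rotation vector (axis times angle).
In Python, from plant import robot gives the robot as it stands. The module is installed in compiled form; this text tells all that it offers.
- The arm moves only by the tool move_arm, never from a script. Its argument "deltas" is one flat list of numbers, 7 for each row, row after row: the shift along the tool's x, y, z in m, then the turn, a rotation vector about the tool's x, y, z in rad, then the opening, from 0 (shut) to 1 (fully open). A call has 1 to 12 rows; each row is the pose to reach, as a shift and turn from the pose commanded when the call began, along the tool's axes at that moment; what a row does not reach only later rows make up. A row lasts 1/8 s, in which the tool goes at most 62.5 mm and 10.7 degrees, less where a joint would pass 70% of its speed; a pose out of reach is approached as far as the arm can. A call with a gripper value outside its range is refused whole. The fingers move at their own pace and stop on an object; "squeeze" is the grip in N (left out, the last holds). Time passes only in rows, so rows that repeat a pose let the fingers close. It gives the time, the measured TCP pose, the force, the opening and the grip force at its end, in the units of the state.
- robot.read_state(): the state, without advancing time (a new reading comes with each control period).
- robot.read_camera(name): name is "side" or "top" or "wrist"; returns (picture, depth): 480x640x3 uint8, red, green, blue; 480x640 float32, m along the optical axis (not along the pixel's ray), 0 where there is no reading.
- robot.camera_model(name): a dict with "K" (3x3 intrinsics, pixels), "k1" (the pictures are not rectified: a ray, as slopes to the right and down, at radius r is drawn at 1 + k1 r^2 times it, then the intrinsics apply), "R" (3x3) and "t" (3): a world point X has camera coordinates R X + t; the wrist camera has in their place "tool_from_camera" (4x4, takes a point from camera to tool coordinates, whose origin is the TCP and whose axes are the flange's). Camera axes: x right, y down, z forward; pixel columns grow to the right and rows downward; lengths in m; the calibration is good to about 2 mm. A picture is of the moment at which its call begins: read the wrist's pose just before it. camera_model takes no time and is no camera call.
- robot.close_job(): hands the job in; it is judged then, once.
Trained networks look in the newest picture that a camera, given by its name, has taken for a name from the list of things; names that differ only in an ending like _2 or _b are one class to them, and where a whole thing is asked for, a point or a joint stands for the part that bears it (a point fixed in the world has none). Each returns a list of dicts, best first, with "confidence" (0 to 1); they miss things now and then, are a little off and sometimes report something else, mostly with a low value. They report only what shows in the picture. A call takes as long as a camera call.
- robot.recognise(camera, label): "uv" ([column, row] in pixels, amid what is visible of it).
The state is a dict: "t": time; "q": joint angles; "dq": joint speeds; "joint_torque": joint torques, N m; "tool_pos": TCP position; "orientation": TCP orientation; "force": force on the tool from outside, world axes, zero at the start; "wrist_torque": the same for the moment, N m; "opening": finger opening in m; "gripper_force": force on a finger pad.
Only numpy, scipy, OpenCV 4.12 (cv2) and the standard library are available. Lean on these libraries where they do the work, as an engineer would, in place of code of your own. Each camera call takes 0.05 s, during which the arm holds its last target. There are 200 camera calls.

TASK

Close up the parts counter: take the hook pole from its rest, drop its hook into the ring eye of the open vent sash and draw the sash gently, without slamming or wrenching it, fully home against its stops so that the spring latch snaps in and holds it. Then unhook, leaving the sash latched, and lay the pole back in both saddles of its rest, the way round it was. Work the sash only with the pole, and leave the carton, the spray can and the blue bin where they stand.

Things in the scene. Friction and masses are not known exactly. Their poses are not given: they have to be found in the camera images.
- pole_grip (a point): Centre of the black rubber grip, on the axis of the straight rigid hook pole (0.2 to 0.4 kg, balanced here). x: along the pole to the hook; z: up in its rest, hook turned down (-z). Grip 110 long, 22 across (y), 24 high (z) mm. Bare aluminium tube, 16 mm diameter, from 170 behind to 170 mm ahead; red end cap 20 mm thick, its end 195 mm behind; 8 mm steel hook rod at the front.
- hook_spike (a point): Middle of the hook's spike, 245 mm along +x and 18 mm along -z from pole_grip (same axes). The 8 mm rod runs on along the pole's axis and bends square down (-z): the spike's round tip is 16 mm below this point, the rod's axis 18 mm above; ahead of the point is only the spike's own 4 mm half thickness.
- rest_mid (a point): Where pole_grip lies when the pole is in its fixed red rest, 78 mm above the counter; x along the pole to its hook end (the pole starts up to 8 mm off along x). Two V saddles, 14 mm long, carry the bare tube 110 mm ahead of and behind this point. They catch a tube up to 15 mm off to either side and centre it; their upper edges are 8 mm above this point.
- ring_eye (a point): Centre of the brass ring eye: 6 mm round bar, 22 mm clear inside, 34 mm outside, lying in its x-y plane (z passes through the hole). Fixed to the sash's bottom rail by a stem on its +x side, centre 38 mm off the rail's inner face, 225 mm down the sash from the hinge. Axes as sash: open by angle a (0.38 to 0.66 rad at the start), its near side dips by a, and the sash above leans to the robot.
- screen: White steel counter screen, 500 mm wide, fixed; origin on the counter, mid width and depth; x level to the customers' side, y along it. Its sash (434 wide, 240 high, 20 mm thick, 0.6 kg) hangs from a hinge line 510 mm above the origin, opening away from the robot. In the screen's middle plane (angle 0) it has ring_eye at x -48, z 285 mm. Transom: top 255 mm up, x -20 to +50; open above it.
- carton: Small brown carton, 110 x 90 x 80 mm, standing on the counter; origin at the centre of its underside.
- spray_can: White spray can with a blue band and red cap, 58 mm in diameter, 170 mm high, standing on the counter; origin at the centre of its underside.
- blue_bin: Open blue plastic parts bin, 100 x 100 x 60 mm, standing on the counter; origin at the centre of its underside.
- sash: Bottom rail of the sash: origin at its middle; x through it (away from the robot when shut), z up the sash. Friction hinges hold it at any angle (up to 4 N at the ring). Home lies where it comes up hard against stop lugs, 0 to 13 mm outside the screen's middle plane, as the latch plate is set (not measured). Over 25 N of pole on sash or screen wrenches the eye off; over 0.35 m/s is a slam.
- latch_bolt (a joint): Spring latch on the transom, 130 mm to the screen's +y side: m the bolt is pressed down; 0 up, about 0.005 with the sash's keeper pin riding over it. From 23 to 1.5 mm before the stops the pin holds it down; then it springs up behind the pin and holds the sash. Rubber buffers push back over the last 6 mm: 11 to 18 N at the ring brings the sash to the stops; let go sooner, it springs back.

How it is judged:
On the way, in this order (a step that is already met when the one before it is completed fails the run):
1. the hook's spike is in the ring eye while the sash still stands open (distance between hook_spike and ring_eye below 0.016 m and x of sash in the frame of screen above 0.066 m), for 0.1 s.
2. the sash is home behind its latch bolt, drawn there by the hook in the eye (value of joint latch_bolt below 0.0012 m and x of sash in the frame of screen below 0.016 m and distance between hook_spike and ring_eye below 0.022 m), for 0.2 s.
At the end, for the whole second after the job is handed in: Sash shut and latched: bottom rail within 16 mm of the screen's middle plane, latch bolt up behind its pin (under 1.2 mm pressed). Pole lying still and released in both saddles of its rest, hook end as before, grip within 30 mm of the rest's middle and within 5 mm in height (value of joint latch_bolt below 0.0012 m and x of sash in the frame of screen below 0.016 m and distance between pole_grip and rest_mid below 0.03 m and z of pole_grip in the frame of rest_mid between -0.005 and 0.005 m and x of hook_spike in the frame of rest_mid above 0.2 m and angle between the x axis of pole_grip and the x axis of rest_mid, either way round below 0.06 rad and linear speed of pole below 0.02 m/s); the robot touches nothing.
It fails at once if more than 25 N between the pole and the screen or sash (the eye is wrenched) (contact force between pole and screen above 25 N).
It fails at once if the sash slams shut or is flung (bottom rail over 0.35 m/s) (linear speed of sash above 0.35 m/s).
It fails at once if the arm or fingers work on the screen or sash (contact force between any of the fingers, the arm and screen above 1 N).
It fails at once if the carton, spray can or bin is shifted more than 15 mm or tipped (distance of any of carton, spray_can, blue_bin from where it was at the start of the episode above 0.015 m or angle between spray_can's own z axis and vertical above 0.2 rad).
It also fails if it takes over 72 s, if anything falls off the work surface, if the arm or the gripper's body presses on something with over 40 N, if the wrist force passes 120 N, or if a joint passes its speed limit or range.

## Working session

There is one attempt and no reset: what is moved stays moved. The work goes in short steps, Python scripts to look and compute and a tool call to move; the robot and the scene stay as the last step left them, time stands still between calls to the robot, and variables do not carry over. Pictures are saved under pics/ and viewed, at most 10 in all, crops included, and the job is handed in when it is done.

Besides the shell and the picture viewer there is one more tool, called after "Call:" by a JSON object that holds its "op" and its "data", one argument or row to a line. move_arm: Moves the arm, as the interface text tells. Its arguments: {"type":"object","properties":{"deltas":{"type":"array","items":{"type":"number"}},"squeeze":{"type":"number"}},"required":["deltas"]}

```bash
mkdir -p pics; cat > h.py <<'E'
import numpy as np, cv2
from scipy.spatial.transform import Rotation as Ro
from plant import robot
def model(cam,st=None):
    m=robot.camera_model(cam)
    K=np.array(m["K"]);k1=m["k1"]
    if "R" in m: R=np.array(m["R"]);t=np.array(m["t"]);return K,k1,R.T,-R.T@t
    T=np.array(m["tool_from_camera"]);st=st or robot.read_state()
    Rt=Ro.from_rotvec(st["orientation"]).as_matrix()
    return K,k1,Rt@T[:3,:3],Rt@T[:3,3]+np.array(st["tool_pos"])
def cloud(cam,dep,M):
    K,k1,R,c=M
    v,u=np.mgrid[0:480,0:640].astype(float)
    d=np.array([k1,0,0,0.])
    p=cv2.undistortPoints(np.stack([u.ravel(),v.ravel()],1)[:,None],K,d)[:,0].reshape(480,640,2)
    P=np.dstack([p,np.ones((480,640))])*dep[...,None]
    return P@R.T+c
def look(cam):
    st=robot.read_state();M=model(cam,st)
    im,dep=robot.read_camera(cam)
    return im,dep,cloud(cam,dep,M)
E
python3 - <<'E'
from h import *
s=robot.read_state();print({k:np.round(v,3).tolist() for k,v in s.items()})
for c in ("side","top"):
    im,dep,P=look(c)
    cv2.imwrite(f"pics/{c}0.png",im[...,::-1]); np.savez(f"{c}0.npz",im=im,dep=dep,P=P)
    M=model(c);print(c,M[3].round(3),M[2][:,2].round(3))
    for l in ("pole_grip","hook_spike","rest_mid","ring_eye","screen","sash","carton","spray_can","blue_bin","latch_bolt"):
        try:
            for r in robot.recognise(c,l)[:2]:
                u,v=np.round(r["uv"]).astype(int);print(l,round(r["confidence"],2),u,v,P[v,u].round(3))
        except Exception as e: print(l,e)
E
```

```text
{'t': 0.0, 'q': [1.196, 0.131, 1.489, -0.0, 1.523, -0.085], 'dq': [-0.001, 0.0, -0.001, 0.0, 0.0, -0.001], 'joint_torque': [0.0, -55.984, -49.176, 0.077, 0.036, -0.0], 'tool_pos': [0.171, 0.574, 0.229], 'orientation': [-0.453, -3.108, 0.003], 'force': [0.059, 0.523, 0.426], 'wrist_torque': [0.026, -0.017, 0.033], 'gripper_force': 0.0, 'opening': 0.093}
side [0.275 0.466 0.921] [ 0.319 -0.554 -0.769]
pole_grip 0.67 423 243 [ 0.425 -0.25   0.087]
pole_grip 0.55 382 203 [ 0.594 -0.404 -0.003]
hook_spike 0.95 425 249 [ 0.415 -0.241  0.081]
hook_spike 0.72 184 180 [0.804 0.053 0.349]
rest_mid 0.62 426 262 [ 0.41  -0.269  0.003]
ring_eye 0.67 185 180 [0.811 0.045 0.34 ]
screen 0.74 203 219 [ 0.977 -0.105  0.004]
sash 0.82 185 181 [0.814 0.044 0.335]
carton 0.6 265 394 [0.538 0.228 0.078]
carton 0.47 203 220 [ 0.98  -0.107 -0.004]
spray_can 0.88 306 319 [0.536 0.082 0.137]
blue_bin 0.73 379 200 [ 0.603 -0.403  0.005]
blue_bin 0.69 422 246 [ 0.423 -0.238  0.09 ]
latch_bolt 0.61 179 281 [0.72  0.191 0.265]
top [ 0.426 -0.073  1.234] [ 0.151  0.007 -0.988]
pole_grip 0.79 421 332 [ 0.426 -0.275  0.087]
hook_spike 0.73 424 335 [ 0.421 -0.28   0.091]
rest_mid 0.62 424 340 [ 0.41  -0.295  0.008]
rest_mid 0.41 249 88 [0.826 0.058 0.335]
ring_eye 0.87 243 88 [0.826 0.069 0.333]
screen 0.57 240 144 [0.753 0.081 0.254]
sash 0.77 246 86 [0.836 0.066 0.319]
carton 0.69 188 263 [0.554 0.203 0.082]
spray_can 0.92 257 259 [0.555 0.051 0.17 ]
blue_bin 0.89 464 256 [ 0.594 -0.384  0.004]
latch_bolt 0.71 180 154 [0.729 0.186 0.266]
```

View pics/side0.png

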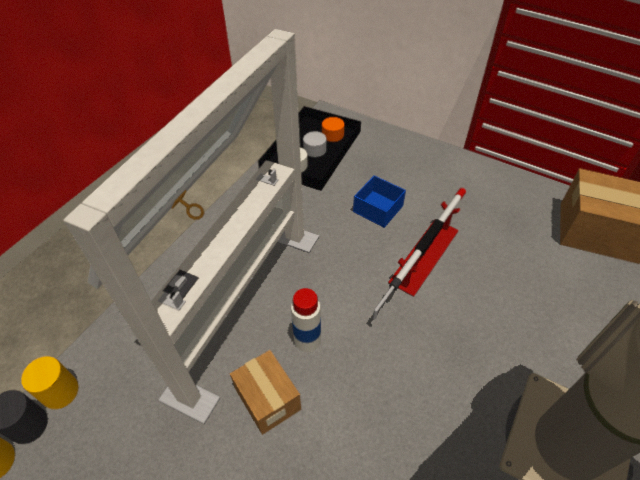

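View pics/top0.png

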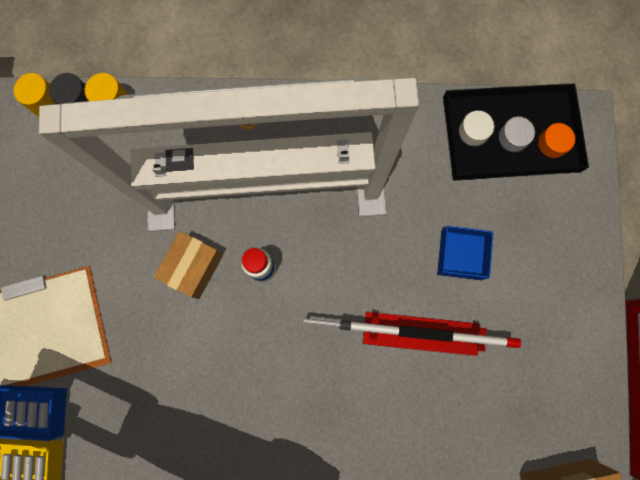

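Side view: ring eye at about (194,210), pole running from its cap (460,192) to its hook (373,320), with the spray can (306,315) and carton (266,390) in front of the screen. The top view agrees: pole from (515,343) to (307,320), with the ring just showing at (247,126). Next I'll fit the geometry.

```bash
python3 - <<'E'
from h import *
for c in ("side","top"):
    d=np.load(f"{c}0.npz");im=d["im"].astype(int);P=d["P"]
    X,Y,Z=P[...,0],P[...,1],P[...,2];r,g,b=im[...,0],im[...,1],im[...,2]
    reg=(X>.34)&(X<.5)&(Y>-.55)&(Y<.0)
    def fit(m,n):
        q=P[m];ce=np.median(q,0);q=q[np.linalg.norm(q-ce,axis=1)<.3]
        w=np.linalg.svd(q[:,:2]-q[:,:2].mean(0),full_matrices=False)[2][0]
        if w[1]<0:w=-w
        s=(q[:,:2]-q[:,:2].mean(0))@w
        print(c,n,len(q),"mean",q.mean(0).round(4),"dir",w.round(4),"ext",s.min().round(3),s.max().round(3),"z98",np.percentile(q[:,2],[50,98]).round(4), "mid",(q[:,:2].mean(0)+w*(s.min()+s.max())/2).round(4))
    white=(np.minimum(np.minimum(r,g),b)>120)
    fit(reg&(Z>.07)&(Z<.11),"pole-all")
    fit(reg&(Z>.08)&(Z<.12)&(im.max(2)<70),"grip black")
    fit(reg&(Z>.075)&(Z<.12)&(im.min(2)>110),"tube white")
    fit(reg&(Z>.005)&(Z<.11)&(r>110)&(g<50),"red")
    # screen
    w=(X>.6)&(X<1.1)&(Y>-.4)&(Y<.45)
    fit(w&(abs(Z-.255)<.006),"transom")
    fit(w&(Z>.50)&(Z<.62),"lintel")
    for y in (): pass
    # ring: brass colour
    m=(r-b>40)&(g>b+15)&(X>.7)&(X<1.0)&(Z>.24)&(Z<.42)&(abs(Y-.05)<.1)
    v,u=np.nonzero(m);print("brass",m.sum(), np.c_[u,v].min(0) if len(u) else 0,np.c_[u,v].max(0) if len(u) else 0)
    if len(u):
        q=P[m];print(q.min(0).round(3),q.max(0).round(3),q.mean(0).round(3))
s=cv2.imread("pics/side0.png")[140:260,120:280];cv2.imwrite("pics/c1.png",cv2.resize(s,None,fx=5,fy=5,interpolation=cv2.INTER_CUBIC))
E
```

```text
side pole-all 1289 mean [ 0.4232 -0.2549  0.0832] dir [0.082  0.9966] ext -0.222 0.223 z98 [0.0834 0.0907] mid [ 0.4232 -0.2546]
side grip black 416 mean [ 0.4231 -0.2532  0.0874] dir [0.086  0.9963] ext -0.086 0.146 z98 [0.0877 0.0914] mid [ 0.4257 -0.2236]
side tube white 516 mean [ 0.4249 -0.2379  0.0823] dir [0.0824 0.9966] ext -0.213 0.201 z98 [0.0826 0.0867] mid [ 0.4244 -0.2442]
side red 585 mean [ 0.4104 -0.2882  0.0218] dir [0.0772 0.997 ] ext -0.188 0.126 z98 [0.0064 0.0863] mid [ 0.408  -0.3191]
side transom 6370 mean [0.7201 0.0775 0.2537] dir [-0.116   0.9932] ext -0.265 0.234 z98 [0.2536 0.2583] mid [0.7219 0.0619]
side lintel 9916 mean [0.6958 0.1346 0.5327] dir [-0.095   0.9955] ext -0.286 0.174 z98 [0.5377 0.5397] mid [0.7011 0.0786]
brass 252 [172 190] [203 219]
[0.768 0.049 0.283] [0.82  0.086 0.322] [0.794 0.068 0.3  ]
top pole-all 2042 mean [ 0.4249 -0.2774  0.0857] dir [0.083  0.9966] ext -0.204 0.241 z98 [0.0858 0.0932] mid [ 0.4265 -0.2588]
top grip black 663 mean [ 0.4262 -0.2641  0.0894] dir [0.0844 0.9964] ext -0.074 0.152 z98 [0.0895 0.0944] mid [ 0.4295 -0.225 ]
top tube white 851 mean [ 0.4258 -0.2597  0.0844] dir [0.0834 0.9965] ext -0.191 0.223 z98 [0.0846 0.0895] mid [ 0.4271 -0.2438]
top red 1392 mean [ 0.4155 -0.3016  0.0208] dir [0.0698 0.9976] ext -0.176 0.136 z98 [0.0077 0.0886] mid [ 0.4141 -0.3213]
top transom 9028 mean [0.7252 0.0562 0.2556] dir [-0.0989  0.9951] ext -0.245 0.251 z98 [0.2556 0.2597] mid [0.7249 0.0593]
top lintel 13303 mean [0.7077 0.0559 0.5377] dir [-0.0966  0.9953] ext -0.249 0.252 z98 [0.5401 0.5427] mid [0.7075 0.0575]
brass 56 [240 123] [255 129]
[0.77  0.051 0.284] [0.779 0.078 0.295] [0.775 0.064 0.29 ]
```

View pics/c1.png

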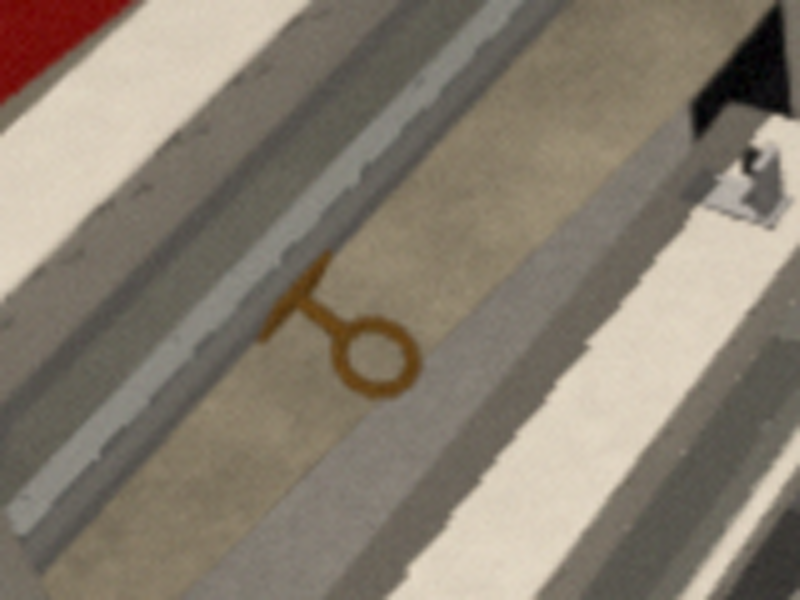

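```bash
cat >> h.py <<'E'
def Rdown(yaw,pitch=0.):
    # tool x along pole direction (yaw), tool z down; pitch>0 raises the pole's front
    R=np.array([[np.cos(yaw),np.sin(yaw),0],[np.sin(yaw),-np.cos(yaw),0],[0,0,-1.]])
    return R@Ro.from_rotvec([0,pitch,0]).as_matrix()
def rows(p0,R0,wps,g):
    # wps: list of (pos,R,n)  -> rows
    out=[];p,R=np.array(p0),R0
    for q,Q,n in wps:
        rv=Ro.from_matrix(R.T@Q).as_rotvec()
        for i in range(1,n+1):
            pi=p+(np.array(q)-p)*i/n;Ri=R@Ro.from_rotvec(rv*i/n).as_matrix()
            out.append(list(np.round(R0.T@(pi-p0),4))+list(np.round(Ro.from_matrix(R0.T@Ri).as_rotvec(),3))+[g])
        p,R=np.array(q),Q
    print(len(out));print(", ".join("%g"%(x+0.) for r in out for x in r))
E
python3 - <<'E'
from h import *
from scipy.optimize import least_squares
M=model("side");K,k1,R,c=M
def proj(X):
    x=R.T@(X-c);return cv2.projectPoints(x[None],np.zeros(3),np.zeros(3),K,np.array([k1,0,0,0.]))[0].ravel()
yw=.097;ex=np.array([np.cos(yw),np.sin(yw),0]);ey=np.array([-np.sin(yw),np.cos(yw),0])
def ring(a,y,S):return S+ex*(.225*np.sin(a)-.048*np.cos(a))+ey*y+np.array([0,0,.51-.225*np.cos(a)-.048*np.sin(a)])
for S in ([.709,.058,0],[.706,.058,0]):
    S=np.array(S);r=least_squares(lambda p:proj(ring(p[0],p[1],S))-[195.4,211.4],[.5,0]).x
    print(S,r,ring(*r,S).round(4))
s=robot.read_state();p0=np.array([.171,.575,.23]);R0=Ro.from_rotvec(s["orientation"]).as_matrix()
yw=1.4877
rows(p0,R0,[([.40,.30,.23],Rdown(2.2),5),([.45,.0,.23],Rdown(1.8),5),([.4225,-.2835,.19],Rdown(yw),5)],1)
E
```

```text
[0.709 0.058 0.   ] [0.53133703 0.00136995] [0.7811 0.0664 0.2917]
[0.706 0.058 0.   ] [0.54229542 0.00165339] [0.7805 0.0669 0.2925]
15
-0.0596, -0.0396, 0, 0, 0, 0.13, 1, -0.1192, -0.0792, 0, 0, 0, 0.261, 1, -0.1788, -0.1189, 0, 0, 0, 0.391, 1, -0.2384, -0.1585, 0, 0, 0, 0.521, 1, -0.298, -0.1981, 0, 0, 0, 0.652, 1, -0.3248, -0.2527, 0, 0, 0, 0.732, 1, -0.3515, -0.3074, 0, 0, 0, 0.812, 1, -0.3782, -0.362, 0, 0, 0, 0.892, 1, -0.405, -0.4167, 0, 0, 0, 0.972, 1, -0.4317, -0.4713, 0, 0, 0, 1.052, 1, -0.4426, -0.5272, 0.008, 0, 0, 1.114, 1, -0.4535, -0.5831, 0.016, 0, 0, 1.177, 1, -0.4645, -0.639, 0.024, 0, 0, 1.239, 1, -0.4754, -0.6949, 0.032, 0, 0, 1.302, 1, -0.4863, -0.7508, 0.04, 0, 0, 1.364, 1
```

Call:
{"op": "move_arm", "data": {
  "deltas": [-0.05,-0.033,0,0,0,0.11,1,-0.1,-0.066,0,0,0,0.22,1,-0.15,-0.1,0,0,0,0.33,1,-0.2,-0.133,0,0,0,0.44,1,-0.25,-0.166,0,0,0,0.55,1,-0.298,-0.198,0,0,0,0.652,1,-0.3248,-0.2527,0,0,0,0.732,1,-0.3515,-0.3074,0,0,0,0.812,1,-0.3782,-0.362,0,0,0,0.892,1,-0.405,-0.4167,0,0,0,0.972,1,-0.4317,-0.4713,0,0,0,1.052,1,-0.4426,-0.5272,0.008,0,0,1.114,1]
}}

```text
t: 2.6
tool_pos: [0.4456, -0.059, 0.2225]
orientation: [2.03, 2.395, 0.002]
force: [0.4, 0.3, 0.2]
opening: 0.0927
gripper_force: 0.0
```

Call:
{"op": "move_arm", "data": {
  "deltas": [0.0039,-0.057,0.008,0,0,0.0625,1,0.0078,-0.114,0.016,0,0,0.125,1,0.0117,-0.171,0.024,0,0,0.1875,1,0.0156,-0.228,0.032,0,0,0.25,1,0.0156,-0.228,0.032,0,0,0.25,1]
}}

```text
t: 3.22
tool_pos: [0.2457, -0.0903, 0.1886]
orientation: [-2.293, -2.103, 0.024]
force: [0.7, 0.4, 0.6]
opening: 0.0929
gripper_force: 0.0
```

```bash
python3 - <<'E'
from h import *
s=robot.read_state();R=Ro.from_rotvec(s["orientation"]).as_matrix();print(s["t"],np.round(s["tool_pos"],4),"toolx",R[:,0].round(4),s["q"])
im,dep,P=look("wrist");cv2.imwrite("pics/w1.png",im[...,::-1])
X,Y,Z=P[...,0],P[...,1],P[...,2];m0=(X>.34)&(X<.5)&(Y>-.55)&(Y<.03)&(Z>.065)&(Z<.11)
for n,m in (("all",m0),("black",m0&(im.max(2)<60)),("white",m0&(im.min(2)>110))):
    q=P[m];mu=q.mean(0);w=np.linalg.svd(q-mu,full_matrices=False)[2][0];w*=np.sign(w[1]);t=(q-mu)@w
    print(n,len(q),mu.round(4),w.round(4),t.min().round(3),t.max().round(3),np.percentile(q[:,2],98).round(4))
E
```

```text
3.225 [ 0.2457 -0.0903  0.1886] toolx [0.0864 0.9962 0.0093] [-0.54045086 -0.89212487  2.34300475 -0.00617723  1.72434834 -0.45491971]
all 2390 [ 0.4349 -0.0986  0.0807] [ 0.1062  0.9929 -0.0531] -0.052 0.063 0.0869<stdin>:6: RuntimeWarning: Mean of empty slice.
  ret = um.true_divide(
Traceback (most recent call last):
IndexError: index 0 is out of bounds for axis 0 with size 0
```

View pics/w1.png

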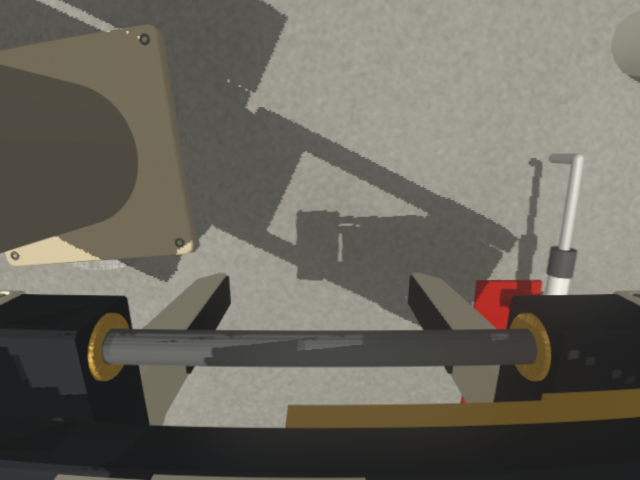

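Wrist view: the base is at the left, and the hook (565,158) and pole are at the right. I wrote those last deltas in the old tool axes, so the arm went short. I'll recompute from the current pose.

```bash
python3 - <<'E'
from h import *
s=robot.read_state();R0=Ro.from_rotvec(s["orientation"]).as_matrix()
rows(np.array(s["tool_pos"]),R0,[([.4225,-.2835,.19],Rdown(1.4877),6)],1)
E
```

```text
6
-0.0296, 0.0319, -0.0012, -0.005, -0.001, 0, 1, -0.0592, 0.0637, -0.0024, -0.01, -0.003, -0.001, 1, -0.0888, 0.0956, -0.0037, -0.015, -0.004, -0.001, 1, -0.1185, 0.1274, -0.0049, -0.02, -0.006, -0.001, 1, -0.1481, 0.1593, -0.0061, -0.025, -0.007, -0.001, 1, -0.1777, 0.1911, -0.0073, -0.03, -0.008, -0.002, 1
```

Call:
{"op": "move_arm", "data": {
  "deltas": [-0.03,0.032,-0.001,-0.005,-0.001,0,1,-0.06,0.064,-0.003,-0.01,-0.003,0,1,-0.09,0.096,-0.004,-0.015,-0.004,0,1,-0.12,0.128,-0.005,-0.02,-0.006,0,1,-0.15,0.16,-0.006,-0.025,-0.007,0,1,-0.178,0.191,-0.007,-0.03,-0.008,0,1,-0.178,0.191,-0.007,-0.03,-0.008,0,1]
}}

```text
t: 4.15
tool_pos: [0.4252, -0.2842, 0.1899]
orientation: [2.31, 2.128, 0.001]
force: [0.2, 0.0, 0.6]
opening: 0.0929
gripper_force: 0.0
```

```bash
cat > pole.py <<'E'
from h import *
s=robot.read_state();R=Ro.from_rotvec(s["orientation"]).as_matrix();print(s["t"],np.round(s["tool_pos"],4),"toolx",R[:,0].round(4),"toolz",R[:,2].round(4),np.round(s["q"],3))
im,dep,P=look("wrist");cv2.imwrite("pics/w2.png",im[...,::-1])
X,Y,Z=P[...,0],P[...,1],P[...,2];m0=(X>.34)&(X<.5)&(Y>-.55)&(Y<.03)&(Z>.065)&(Z<.11)
for n,m in (("all",m0),("black",m0&(im.max(2)<60)),("white",m0&(im.min(2)>110))):
    q=P[m]
    if len(q)<20: print(n,len(q));continue
    mu=q.mean(0);w=np.linalg.svd(q-mu,full_matrices=False)[2][0];w*=np.sign(w[1]);t=(q-mu)@w
    print(n,len(q),mu.round(4),w.round(4),t.min().round(3),t.max().round(3),np.percentile(q[:,2],98).round(4))
E
python3 pole.py
```

```text
4.15 [ 0.4252 -0.2842  0.1899] toolx [ 8.180e-02  9.966e-01 -2.000e-04] toolz [ 1.e-03 -3.e-04 -1.e+00] [-0.69  -0.09   1.784  0.     1.446 -0.608]
all 9997 [ 0.426  -0.2419  0.0853] [ 0.0816  0.9966 -0.0124] -0.198 0.13 0.0902
black 2273 [ 0.4217 -0.2974  0.0891] [ 0.0826  0.9966 -0.0024] -0.039 0.053 0.0905
white 4048 [ 0.4268 -0.232   0.0835] [ 8.190e-02  9.966e-01 -5.000e-04] -0.208 0.1 0.0862
```

View pics/w2.png

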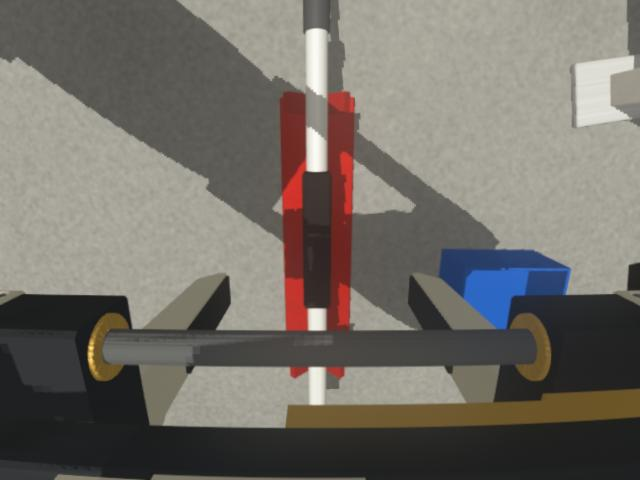

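Pole centred between the fingers (column 316), grip from row 172 to about 307. I'll locate both grip edges exactly.

```bash
python3 - <<'E'
from h import *
K,k1,R,c=model("wrist")
im=cv2.imread("pics/w2.png")
print([int(x) for x in im[160:185,316].max(1)],[int(x) for x in im[296:325,316].max(1)])
for z,vs in ((.090,(30,172,308)),):
  for v in vs:
    p=cv2.undistortPoints(np.array([[[316.,v]]]),K,np.array([k1,0,0,0.]))[0,0];d=R@[p[0],p[1],1];print(v,(c+d*(z-c[2])/d[2]).round(4))
E
```

```text
[250, 250, 250, 250, 250, 250, 250, 250, 250, 250, 247, 220, 102, 63, 64, 64, 65, 64, 65, 64, 64, 64, 64, 64, 64] [53, 53, 53, 53, 54, 54, 54, 54, 54, 57, 60, 82, 171, 228, 238, 239, 239, 239, 239, 239, 239, 239, 239, 239, 239, 239, 239, 239, 239]
30 [ 0.4334 -0.1343  0.09  ]
172 [ 0.4256 -0.2286  0.09  ]
308 [ 0.4166 -0.336   0.09  ]
```

Call:
{"op": "move_arm", "data": {
  "deltas": [0.001,-0.001,0.04,0,0,0,1,0.002,-0.003,0.08,0,0,0,1,0.002,-0.003,0.105,0,0,0,1,0.002,-0.003,0.12,0,0,0,1,0.002,-0.003,0.12,0,0,0,1,0.002,-0.003,0.12,0,0,0,0,0.002,-0.003,0.12,0,0,0,0,0.002,-0.003,0.12,0,0,0,0,0.002,-0.003,0.12,0,0,0,0,0.002,-0.003,0.12,0,0,0,0,0.002,-0.003,0.12,0,0,0,0],
  "squeeze": 55
}}

```text
t: 5.58
tool_pos: [0.4197, -0.2809, 0.0697]
orientation: [-2.311, -2.127, 0.0]
force: [-0.4, -1.1, -0.2]
opening: 0.0376
gripper_force: 0.0
```

```bash
python3 - <<'E'
from h import *
s=robot.read_state();print({k:np.round(s[k],4).tolist() for k in("t","tool_pos","orientation","force","opening","gripper_force","wrist_torque")})
E
```

```text
{'t': 5.575, 'tool_pos': [0.4197, -0.2809, 0.0697], 'orientation': [-2.3113, -2.127, 0.0001], 'force': [-0.3778, -1.1493, -0.1779], 'opening': 0.0376, 'gripper_force': 0.0, 'wrist_torque': [-0.1023, 0.0709, 0.0371]}
```

Call:
{"op": "move_arm", "data": {
  "deltas": [0,0.002,0,0,0,0,0,0,0.002,0,0,0,0,0,0,0.002,0,0,0,0,0,0,0.002,0,0,0,0,0,0,0.002,0,0,0,0,0],
  "squeeze": 55
}}

```text
t: 6.2
tool_pos: [0.4233, -0.2815, 0.0704]
orientation: [2.31, 2.126, 0.002]
force: [5.6, 0.7, -1.8]
opening: 0.0218
gripper_force: 55.0
```

```bash
python3 - <<'E'
from h import *
s=robot.read_state();print({k:np.round(s[k],4).tolist() for k in("t","tool_pos","orientation","force","opening","gripper_force","wrist_torque")})
R0=Rdown(1.4877);p=np.array(s["tool_pos"]);print(R0.T@(np.array([.4205,-.281,.07])-p))
up=p+[0,0,.25]
rows(p,R0,[(p+[0,0,.14],R0,3),([.44,-.24,.33],Rdown(1.2),3),([.44,-.06,.33],Rdown(.55),5)],0)
E
```

```text
{'t': 6.2, 'tool_pos': [0.4233, -0.2815, 0.0704], 'orientation': [2.3098, 2.1259, 0.0023], 'force': [5.5604, 0.6794, -1.8284], 'opening': 0.0218, 'gripper_force': 54.9996, 'wrist_torque': [-0.1252, -0.8213, 0.0554]}
[ 0.0002213  -0.00280566  0.00040079]
11
0, 0, -0.0467, 0, 0, 0, 0, 0, 0, -0.0933, 0, 0, 0, 0, 0, 0, -0.14, 0, 0, 0, 0, 0.0142, 0.0044, -0.1799, 0, 0, 0.096, 0, 0.0285, 0.0088, -0.2197, 0, 0, 0.192, 0, 0.0427, 0.0132, -0.2596, 0, 0, 0.288, 0, 0.0786, 0.0102, -0.2596, 0, 0, 0.418, 0, 0.1144, 0.0072, -0.2596, 0, 0, 0.548, 0, 0.1503, 0.0043, -0.2596, 0, 0, 0.678, 0, 0.1862, 0.0013, -0.2596, 0, 0, 0.808, 0, 0.2221, -0.0017, -0.2596, 0, 0, 0.938, 0
```

Call:
{"op": "move_arm", "data": {
  "deltas": [0,0,-0.03,0,0,0,0,0,0,-0.08,0,0,0,0,0,0,-0.135,0,0,0,0,0.014,0.004,-0.18,0,0,0.096,0,0.028,0.009,-0.22,0,0,0.192,0,0.043,0.013,-0.26,0,0,0.288,0,0.079,0.01,-0.26,0,0,0.418,0,0.114,0.007,-0.26,0,0,0.548,0,0.15,0.004,-0.26,0,0,0.678,0,0.186,0.001,-0.26,0,0,0.808,0,0.222,-0.002,-0.26,0,0,0.938,0,0.222,-0.002,-0.26,0,0,0.938,0]
}}

```text
t: 7.7
tool_pos: [0.4381, -0.0578, 0.3295]
orientation: [-3.022, -0.856, 0.001]
force: [0.0, -0.6, -2.7]
opening: 0.0216
gripper_force: 55.0
```

```bash
cat > go.py <<'E'
import sys
from h import *
# target x y z yaw pitch n
a=list(map(float,sys.argv[1:]))
s=robot.read_state();R0=Ro.from_rotvec(s["orientation"]).as_matrix()
print({k:np.round(s[k],4).tolist() for k in("t","tool_pos","force","opening","gripper_force","wrist_torque")},"x",R0[:,0].round(4),"z",R0[:,2].round(4))
rows(np.array(s["tool_pos"]),R0,[(a[i:i+3],Rdown(a[i+3],a[i+4]),int(a[i+5])) for i in range(0,len(a),6)],0)
E
python3 go.py .437 .032 .345 .097 0 5
```

```text
{'t': 7.7, 'tool_pos': [0.4381, -0.0578, 0.3295], 'force': [0.0221, -0.5999, -2.7146], 'opening': 0.0216, 'gripper_force': 55.0002, 'wrist_torque': [-0.0219, 0.1978, 0.0391]} x [ 8.515e-01  5.244e-01 -1.000e-04] z [-7.e-04  9.e-04 -1.e+00]
5
0.0092, -0.0154, -0.0031, 0, 0, 0.091, 0, 0.0185, -0.0308, -0.0062, 0, 0, 0.182, 0, 0.0277, -0.0462, -0.0092, -0.001, 0, 0.273, 0, 0.0369, -0.0617, -0.0123, -0.001, 0, 0.364, 0, 0.0461, -0.0771, -0.0154, -0.001, 0, 0.455, 0
```

Call:
{"op": "move_arm", "data": {
  "deltas": [0.009,-0.015,-0.003,0,0,0.09,0,0.018,-0.031,-0.006,0,0,0.182,0,0.028,-0.046,-0.009,0,0,0.273,0,0.037,-0.062,-0.012,0,0,0.364,0,0.046,-0.077,-0.015,0,0,0.455,0,0.046,-0.077,-0.015,0,0,0.455,0]
}}

```text
t: 8.45
tool_pos: [0.4374, 0.0299, 0.3448]
orientation: [-3.138, -0.153, 0.001]
force: [0.3, 0.4, -2.1]
opening: 0.0218
gripper_force: 55.0
```

```bash
cat > see.py <<'E'
import sys
from h import *
s=robot.read_state();R0=Ro.from_rotvec(s["orientation"]).as_matrix();p=np.array(s["tool_pos"])
g=p-.008*R0[:,2];h=g+R0@[.245,0,.018]
print("t",s["t"],"tcp",p.round(4),"x",R0[:,0].round(3),"hook pred",h.round(4),"F",np.round(s["force"],1),np.round(s["wrist_torque"],2))
for c in ("side","top"):
    im,dep,P=look(c);K,k1,R,cc=model(c)
    pr=lambda X:cv2.projectPoints((R.T@(np.array(X)-cc))[None],np.zeros(3),np.zeros(3),K,np.array([k1,0,0,0.]))[0].ravel().round(1)
    print(c,"hook uv",pr(h),"rodbend",pr(h-.018*R0[:,2]),"ring uv",pr([.781,.066,.292]))
    i=im.astype(int);r,g_,b=i[...,0],i[...,1],i[...,2];X,Y,Z=P[...,0],P[...,1],P[...,2]
    m=(r-b>40)&(g_>b+15)&(X>.62)&(X<1.0)&(Z>.24)&(Z<.42)&(abs(Y-.05)<.1)
    if m.any(): print("brass",m.sum(),P[m].min(0).round(4),P[m].mean(0).round(4),P[m].max(0).round(4))
    # hook rod points
    a=(P-h)@R0;m=(a[...,0]>-.06)&(a[...,0]<.02)&(abs(a[...,1])<.03)&(a[...,2]>-.04)&(a[...,2]<.04)&(dep>0)
    if m.any(): q=a[m];print("near hook (pole frame)",len(q),q.min(0).round(4),q.mean(0).round(4),q.max(0).round(4))
    if len(sys.argv)>1:
        u,v=pr(h).astype(int);cr=im[max(v-60,0):v+60,max(u-80,0):u+80];cv2.imwrite(f"pics/{sys.argv[1]}_{c}.png",cv2.resize(cr[...,::-1],None,fx=5 if c=="side" else 4,fy=5 if c=="side" else 4))
E
python3 see.py a; python3 go.py .537 .042 .345 .097 0 5
```

```text
t 8.45 tcp [0.4374 0.0299 0.3448] x [ 0.995  0.097 -0.   ] hook pred [0.6812 0.0538 0.3347] F [ 0.3  0.4 -2.1] [-0.03  0.19  0.02]
side hook uv [239.7 210.7] rodbend [238.2 203.3] ring uv [195.6 211.2]
brass 255 [0.7687 0.0494 0.2821] [0.7937 0.068  0.2996] [0.8215 0.086  0.3221]
near hook (pole frame) 205 [-0.0597 -0.0059 -0.024 ] [-0.0242 -0.0025 -0.0141] [-0.0005  0.0026  0.0165]
top hook uv [247.5 170.5] rodbend [246.1 167.4] ring uv [246.4 122.1]
brass 57 [0.77   0.0507 0.285 ] [0.7748 0.0636 0.2892] [0.7795 0.0772 0.2959]
near hook (pole frame) 181 [-0.0598 -0.004  -0.0256] [-0.0303  0.0006 -0.0204] [-0.0001  0.0048  0.0111]
{'t': 8.55, 'tool_pos': [0.4373, 0.0291, 0.3445], 'force': [-0.7705, -0.4262, -2.7712], 'opening': 0.0212, 'gripper_force': 54.9989, 'wrist_torque': [0.0021, 0.1946, 0.0016]} x [ 9.952e-01  9.750e-02 -9.000e-04] z [-8.e-04 -3.e-04 -1.e+00]
5
0.0201, -0.0006, -0.0001, 0, 0, 0, 0, 0.0402, -0.0012, -0.0002, 0, 0, 0, 0, 0.0603, -0.0019, -0.0004, 0, 0.001, 0, 0, 0.0804, -0.0025, -0.0005, 0, 0.001, 0, 0, 0.1005, -0.0031, -0.0006, 0, 0.001, 0.001, 0
```

View pics/a_side.png

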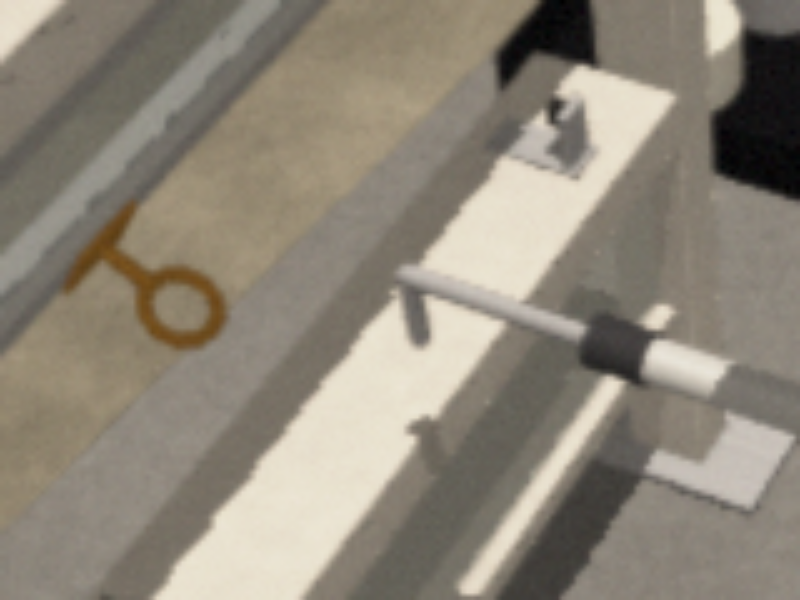

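The hook hangs at crop (405–420, 275–342) and the ring centre is at (180,308). The hook is seen about 3 px short of where I predicted it, so I'll add about 3 mm and move it above the ring.

Call:
{"op": "move_arm", "data": {
  "deltas": [0.02,-0.001,0,0,0,0,0,0.04,-0.001,0,0,0,0,0,0.06,-0.002,0,0,0,0,0,0.08,-0.003,0,0,0,0,0,0.095,-0.003,0,0,0,0,0,0.102,-0.003,0,0,0,0,0,0.102,-0.003,0,0,0,0,0]
}}

```text
t: 9.43
tool_pos: [0.5385, 0.0419, 0.3443]
orientation: [-3.138, -0.149, 0.002]
force: [-0.1, -0.3, -2.4]
opening: 0.0217
gripper_force: 55.0
```

```bash
python3 see.py b
```

```text
t 9.425 tcp [0.5385 0.0419 0.3443] x [ 0.995  0.095 -0.001] hook pred [0.7824 0.0652 0.334 ] F [-0.1 -0.3 -2.4] [-0.01  0.1  -0.  ]
side hook uv [190.4 194.3] rodbend [188.2 187. ] ring uv [195.6 211.2]
brass 255 [0.7683 0.0494 0.2832] [0.7936 0.0682 0.2998] [0.8207 0.0861 0.3227]
near hook (pole frame) 356 [-0.0596 -0.0299 -0.0399] [-0.0075 -0.0016 -0.0064] [0.0197 0.0297 0.0398]
top hook uv [243.8 112.3] rodbend [242.3 108.2] ring uv [246.4 122.1]
brass 39 [0.7481 0.0506 0.2844] [0.7744 0.0589 0.2902] [0.7805 0.0776 0.3522]
near hook (pole frame) 91 [-0.06   -0.0034 -0.0266] [-0.0442  0.0011 -0.0221] [-0.0281  0.005  -0.0179]
```

View pics/b_side.png

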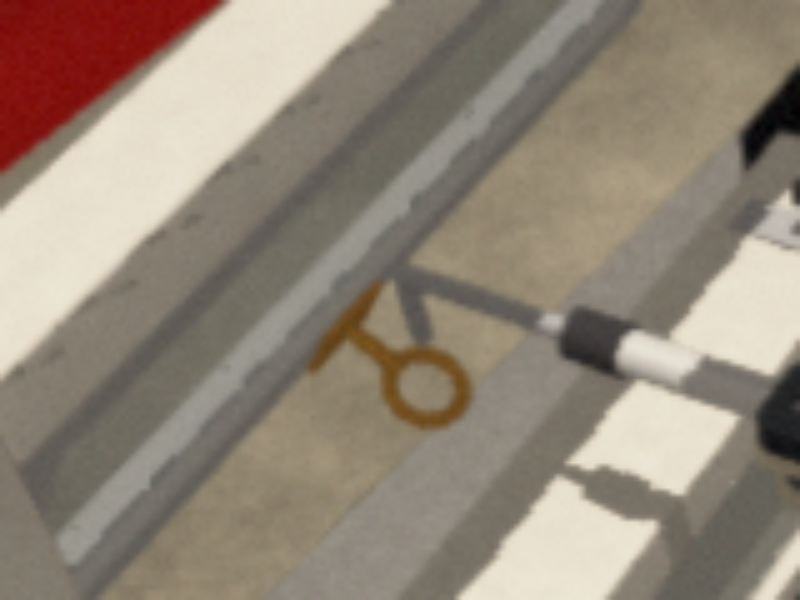

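The spike is just above the ring: bend at crop (402,270), tip at (422,338), ring centre (427,387). Projected down it lands about 11 crop px right of centre, so I'll add 4 mm forward and lower it.

Call:
{"op": "move_arm", "data": {
  "deltas": [0.004,-0.001,0,0,0,0,0,0.004,-0.001,0.008,0,0,0,0,0.004,-0.001,0.016,0,0,0,0,0.004,-0.001,0.022,0,0,0,0,0.004,-0.001,0.022,0,0,0,0]
}}

```text
t: 10.15
tool_pos: [0.5419, 0.044, 0.3218]
orientation: [-3.138, -0.149, 0.003]
force: [0.1, -0.8, -2.3]
opening: 0.0216
gripper_force: 55.0
```

```bash
python3 see.py c
```

```text
t 10.15 tcp [0.5419 0.044  0.3218] x [ 0.996  0.095 -0.002] hook pred [0.7858 0.0672 0.3113] F [ 0.1 -0.8 -2.3] [ 0.01  0.15 -0.01]
side hook uv [190.9 203.3] rodbend [188.8 196.2] ring uv [195.6 211.2]
brass 236 [0.7688 0.0493 0.2817] [0.7935 0.0688 0.3   ] [0.8206 0.0866 0.3225]
near hook (pole frame) 368 [-0.0598 -0.0267 -0.0399] [-0.0116 -0.0012 -0.0015] [0.0199 0.03   0.0297]
top hook uv [244.5 115.4] rodbend [243.1 111.4] ring uv [246.4 122.1]
brass 38 [0.7701 0.0508 0.2856] [0.775  0.0604 0.2896] [0.7794 0.0778 0.2959]
near hook (pole frame) 146 [-0.0599 -0.0124 -0.0267] [-0.033   0.0026 -0.0095] [-0.0058  0.0176  0.0258]
```

View pics/c_side.png

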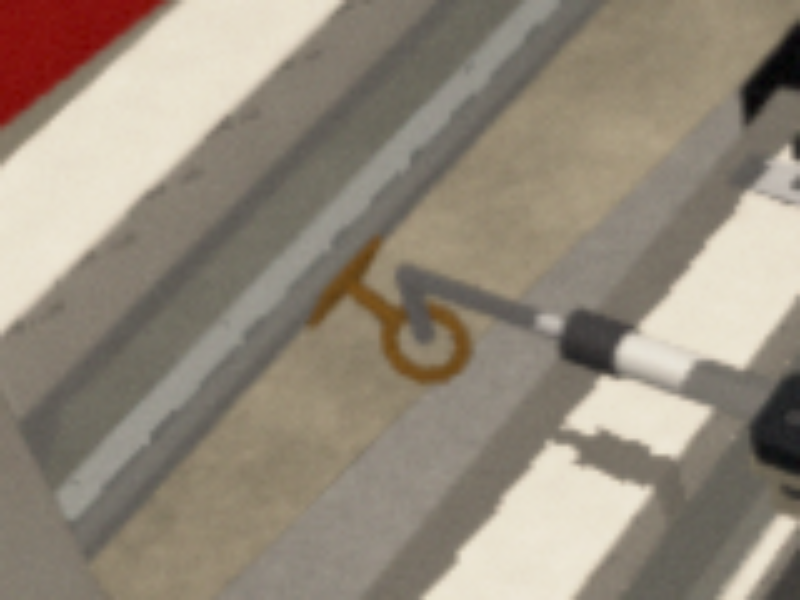

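The tip (425,338) now sits over the ring hole (428,342). I'll lower it another 20 mm and watch the force.

Call:
{"op": "move_arm", "data": {
  "deltas": [0,0,0.006,0,0,0,0,0,0,0.012,0,0,0,0,0,0,0.016,0,0,0,0,0,0,0.019,0,0,0,0,0,0,0.019,0,0,0,0]
}}

```text
t: 10.88
tool_pos: [0.5422, 0.044, 0.3035]
orientation: [-3.138, -0.149, 0.001]
force: [0.2, -0.5, -2.5]
opening: 0.0217
gripper_force: 55.0
```

```bash
python3 see.py d
```

```text
t 10.875 tcp [0.5422 0.044  0.3035] x [ 0.996  0.095 -0.001] hook pred [0.7861 0.0672 0.2933] F [ 0.2 -0.5 -2.5] [-0.01  0.11 -0.01]
side hook uv [192.9 210.1] rodbend [190.8 203.3] ring uv [195.6 211.2]
brass 207 [0.7681 0.0514 0.2823] [0.7953 0.0711 0.301 ] [0.8215 0.0854 0.3229]
near hook (pole frame) 514 [-0.0597 -0.0299 -0.023 ] [-0.0268 -0.0016  0.0116] [0.0199 0.03   0.04  ]
top hook uv [245.8 119. ] rodbend [244.5 115.2] ring uv [246.4 122.1]
brass 39 [0.7711 0.0509 0.2854] [0.7755 0.061  0.2895] [0.7798 0.0772 0.2943]
near hook (pole frame) 616 [-0.06   -0.03   -0.0264] [-0.0391  0.0009  0.0239] [-0.0037  0.0299  0.04  ]
```

View pics/d_side.png

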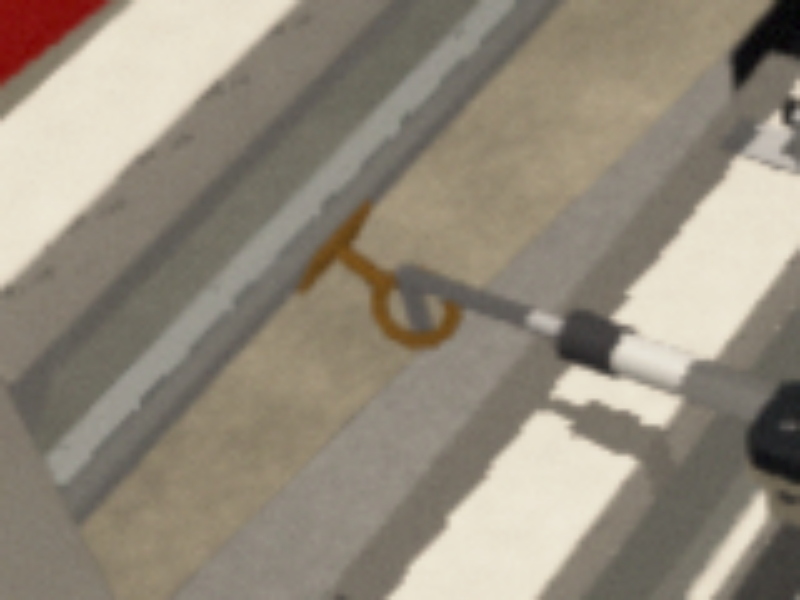

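The spike is in the eye: spike middle (413,302) against ring centre (416,304), with no contact force. I'll draw it gently along the arc.

Call:
{"op": "move_arm", "data": {
  "deltas": [-0.003,0,0,0,0,0,0,-0.006,0,0.001,0,0,0,0,-0.01,0,0.002,0,0,0,0,-0.014,0,0.003,0,0,0,0,-0.018,0,0.004,0,0,0,0,-0.023,0,0.006,0,0,0,0,-0.028,0,0.007,0,0,0,0,-0.034,0,0.008,0,0,0,0,-0.04,0,0.009,0,0,0,0,-0.046,0,0.01,0,0,0,0]
}}

```text
t: 12.22
tool_pos: [0.4963, 0.0396, 0.2939]
orientation: [-3.138, -0.149, -0.0]
force: [3.0, -0.7, -1.6]
opening: 0.0214
gripper_force: 55.0
```

```bash
python3 see.py e
```

```text
t 12.225 tcp [0.4963 0.0396 0.2939] x [0.996 0.095 0.   ] hook pred [0.7402 0.0627 0.284 ] F [ 3.  -0.7 -1.6] [ 0.08 -0.7  -0.01]
side hook uv [214.7 221.2] rodbend [213.  214.4] ring uv [195.6 211.2]
brass 250 [0.7173 0.037  0.2522] [0.7575 0.0661 0.289 ] [0.7803 0.0829 0.308 ]
near hook (pole frame) 1126 [-0.0593 -0.0299 -0.0241] [-0.0185 -0.0027  0.0209] [0.0197 0.03   0.04  ]
top hook uv [247.7 145.9] rodbend [246.4 142.6] ring uv [246.4 122.1]
brass 222 [0.7219 0.0442 0.2523] [0.7509 0.061  0.2872] [0.7809 0.0806 0.3113]
near hook (pole frame) 1330 [-0.06   -0.03   -0.0259] [-0.017   0.001   0.0193] [0.0199 0.03   0.0397]
```

Call:
{"op": "move_arm", "data": {
  "deltas": [-0.005,0,0.001,0,0,0,0,-0.01,0,0.001,0,0,0,0,-0.015,0,0.002,0,0,0,0,-0.02,0,0.002,0,0,0,0,-0.025,0,0.002,0,0,0,0,-0.03,0,0.002,0,0,0,0,-0.035,0,0.002,0,0,0,0,-0.04,0,0.002,0,0,0,0,-0.045,0,0.001,0,0,0,0,-0.049,0,0.001,0,0,0,0,-0.049,0,0.001,0,0,0,0]
}}

```text
t: 13.7
tool_pos: [0.4474, 0.0349, 0.2929]
orientation: [-3.138, -0.149, 0.001]
force: [0.9, -0.3, -1.9]
opening: 0.0213
gripper_force: 55.0
```

```bash
python3 see.py f
```

```text
t 13.7 tcp [0.4474 0.0349 0.2929] x [ 0.996  0.095 -0.001] hook pred [0.6913 0.0581 0.2827] F [ 0.9 -0.3 -1.9] [-0.06 -0.15 -0.1 ]
side hook uv [237.7 230. ] rodbend [236.2 223.3] ring uv [195.6 211.2]
brass 312 [0.6708 0.0278 0.2503] [0.7135 0.0599 0.2815] [0.7438 0.0786 0.3021]
near hook (pole frame) 534 [-0.0595 -0.0299 -0.0235] [-0.0046 -0.0046  0.0095] [0.02   0.03   0.0399]
top hook uv [249.1 173.2] rodbend [247.8 170.3] ring uv [246.4 122.1]
brass 354 [0.675  0.0407 0.2426] [0.7108 0.0582 0.2814] [0.734  0.0795 0.304 ]
near hook (pole frame) 596 [-0.0596 -0.03   -0.0275] [-0.0029  0.0011  0.0075] [0.02   0.0299 0.0396]
```

View pics/f_side.png

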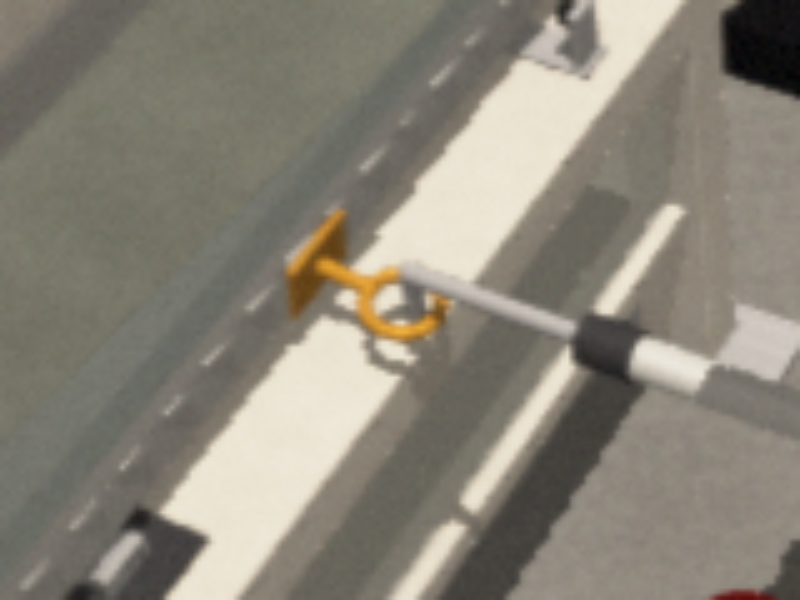

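The spike is still in the eye (410,295) and the sash is nearly closed. From here I'll go in small steps and check the force after each.

Call:
{"op": "move_arm", "data": {
  "deltas": [-0.003,0,0,0,0,0,0,-0.006,0,0,0,0,0,0,-0.009,0,-0.001,0,0,0,0,-0.012,0,-0.001,0,0,0,0,-0.012,0,-0.001,0,0,0,0]
}}

```text
t: 14.42
tool_pos: [0.4359, 0.0339, 0.294]
orientation: [-3.138, -0.149, -0.001]
force: [4.5, 0.0, -2.4]
opening: 0.0218
gripper_force: 55.0
```

Call:
{"op": "move_arm", "data": {
  "deltas": [-0.002,0,0,0,0,0,0,-0.004,0,0,0,0,0,0,-0.004,0,0,0,0,0,0]
}}

```text
t: 14.8
tool_pos: [0.4327, 0.0335, 0.2942]
orientation: [-3.138, -0.149, -0.003]
force: [8.6, -0.2, -2.4]
opening: 0.0214
gripper_force: 55.0
```

```bash
python3 see.py g
```

```text
t 14.8 tcp [0.4327 0.0335 0.2942] x [0.996 0.095 0.002] hook pred [0.6766 0.0567 0.2847] F [ 8.6 -0.2 -2.4] [ 0.06 -1.28 -0.04]
side hook uv [244.5 231.9] rodbend [243.2 225.2] ring uv [195.6 211.2]
brass 314 [0.6567 0.0261 0.2429] [0.7002 0.0589 0.282 ] [0.7298 0.0777 0.3033]
near hook (pole frame) 376 [-0.0596 -0.0296 -0.0238] [-0.0074 -0.0043  0.0009] [0.02   0.0189 0.0398]
top hook uv [249.3 181.1] rodbend [248.  178.4] ring uv [246.4 122.1]
brass 343 [0.6607 0.0398 0.2405] [0.6983 0.0568 0.2837] [0.7206 0.0774 0.3073]
near hook (pole frame) 425 [-0.0596 -0.0298 -0.0265] [-0.0059  0.0015 -0.0006] [0.0199 0.0299 0.0398]
```

Call:
{"op": "move_arm", "data": {
  "deltas": [-0.002,0,0,0,0,0,0,-0.003,0,0,0,0,0,0,-0.003,0,0,0,0,0,0]
}}

```text
t: 15.28
tool_pos: [0.4304, 0.0333, 0.2945]
orientation: [-3.138, -0.149, -0.006]
force: [12.3, 0.5, -3.7]
opening: 0.0218
gripper_force: 55.0
```

Call:
{"op": "move_arm", "data": {
  "deltas": [-0.001,0,0,0,0,0,0,-0.002,0,0,0,0,0,0,-0.002,0,0,0,0,0,0]
}}

```text
t: 15.65
tool_pos: [0.4287, 0.0331, 0.2946]
orientation: [-3.138, -0.149, -0.007]
force: [13.2, 1.8, -3.4]
opening: 0.0214
gripper_force: 55.0
```

Call:
{"op": "move_arm", "data": {
  "deltas": [-0.001,0,0,0,0,0,0,-0.0015,0,0,0,0,0,0,-0.0015,0,0,0,0,0,0]
}}

```text
t: 16.02
tool_pos: [0.4277, 0.033, 0.2948]
orientation: [-3.138, -0.149, -0.009]
force: [16.5, 2.1, -4.8]
opening: 0.0219
gripper_force: 55.0
```

```bash
python3 see.py i
```

```text
t 16.025 tcp [0.4277 0.033  0.2948] x [0.995 0.095 0.006] hook pred [0.6717 0.0562 0.2862] F [16.5  2.1 -4.8] [ 0.18 -2.51 -0.12]
side hook uv [246.8 232.2] rodbend [245.6 225.5] ring uv [195.6 211.2]
brass 316 [0.6549 0.023  0.2475] [0.6956 0.0585 0.2826] [0.7231 0.077  0.3084]
near hook (pole frame) 326 [-0.0598 -0.0294 -0.0223] [-0.0107 -0.003  -0.0035] [0.02   0.0217 0.0397]
top hook uv [249.4 183.6] rodbend [248.1 181. ] ring uv [246.4 122.1]
brass 344 [0.6558 0.0384 0.2461] [0.6938 0.0563 0.2842] [0.7165 0.0771 0.3114]
near hook (pole frame) 341 [-0.0596 -0.0297 -0.0265] [-0.011   0.0013 -0.0072] [0.02   0.0282 0.04  ]
```

Call:
{"op": "move_arm", "data": {
  "deltas": [-0.001,0,0,0,0,0,0,-0.001,0,0,0,0,0,0]
}}

```text
t: 16.38
tool_pos: [0.4275, 0.033, 0.295]
orientation: [-3.138, -0.149, -0.012]
force: [21.5, 2.4, -5.3]
opening: 0.0213
gripper_force: 55.0
```

```bash
python3 see.py i; python3 - <<'E'
from h import *
im,_,P=look("side");K,k1,R,c=model("side")
X=np.array([.709,.058,.265])+.13*np.array([-.097,.9953,0])
u,v=cv2.projectPoints((R.T@(X-c))[None],np.zeros(3),np.zeros(3),K,np.array([k1,0,0,0.]))[0].ravel().astype(int);print(u,v)
cr=im[v-50:v+50,u-60:u+60];cv2.imwrite("pics/latch.png",cv2.resize(cr[...,::-1],None,fx=5,fy=5,interpolation=cv2.INTER_CUBIC))
E
```

```text
t 16.375 tcp [0.4275 0.033  0.295 ] x [0.995 0.095 0.008] hook pred [0.6715 0.0562 0.2869] F [21.5  2.4 -5.3] [ 0.17 -3.16 -0.08]
side hook uv [246.9 232. ] rodbend [245.7 225.3] ring uv [195.6 211.2]
brass 317 [0.6541 0.0276 0.2462] [0.6956 0.0585 0.2828] [0.7227 0.0765 0.3066]
near hook (pole frame) 311 [-0.0596 -0.0291 -0.0226] [-0.0123 -0.0034 -0.0049] [0.0199 0.0141 0.0396]
top hook uv [249.3 183.7] rodbend [248. 181.] ring uv [246.4 122.1]
brass 342 [0.6561 0.0382 0.241 ] [0.6937 0.056  0.2844] [0.7156 0.0772 0.3088]
near hook (pole frame) 340 [-0.0596 -0.0292 -0.0255] [-0.011   0.0015 -0.0069] [0.02   0.03   0.0398]
190 285
```

View pics/latch.png

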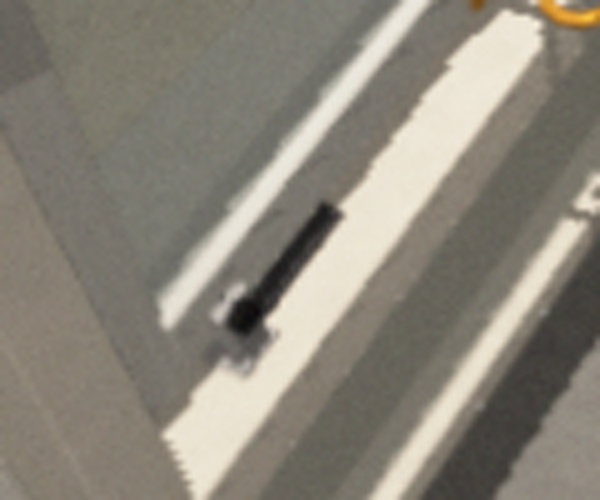

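The force rose 5 N with no motion, so the sash is on its stops. In the crop the keeper is over the latch at (245,315). I'll ease off and see whether it holds.

Call:
{"op": "move_arm", "data": {
  "deltas": [0.001,0,0,0,0,0,0,0.002,0,0,0,0,0,0,0.003,0,0,0,0,0,0,0.005,0,0,0,0,0,0,0.006,0,0,0,0,0,0,0.006,0,0,0,0,0,0]
}}

```text
t: 17.27
tool_pos: [0.4299, 0.0334, 0.2934]
orientation: [-3.138, -0.149, 0.003]
force: [-0.7, 0.3, -1.8]
opening: 0.0215
gripper_force: 55.0
```

```bash
python3 see.py j
```

```text
t 17.275 tcp [0.4299 0.0334 0.2934] x [ 0.995  0.095 -0.002] hook pred [0.6737 0.0566 0.2829] F [-0.7  0.3 -1.8] [-0.    0.15 -0.03]
side hook uv [246.  233.1] rodbend [244.7 226.4] ring uv [195.6 211.2]
brass 315 [0.6595 0.0168 0.2464] [0.6968 0.0584 0.2824] [0.7242 0.0758 0.3036]
near hook (pole frame) 361 [-0.0593 -0.0299 -0.023 ] [-0.0079 -0.0042 -0.0009] [0.0196 0.0192 0.0398]
top hook uv [249.5 183. ] rodbend [248.2 180.3] ring uv [246.4 122.1]
brass 336 [0.6579 0.0386 0.2404] [0.6944 0.0564 0.284 ] [0.7164 0.0773 0.3064]
near hook (pole frame) 389 [-0.0598 -0.03   -0.0257] [-0.0078  0.0011 -0.0037] [0.0199 0.0295 0.0399]
```

The sash sprang back only about 1 mm and the force is zero, so it is latched. Next I'll centre the spike and lift it out.

Call:
{"op": "move_arm", "data": {
  "deltas": [0.002,0,0,0,0,0,0,0.005,0,0,0,0,0,0,0.005,0,0,0,0,0,0,0.005,0,-0.003,0,0,0,0,0.005,0,-0.008,0,0,0,0,0.005,0,-0.014,0,0,0,0]
}}

```text
t: 18.12
tool_pos: [0.4354, 0.0338, 0.3084]
orientation: [-3.138, -0.149, 0.0]
force: [0.2, -0.8, -2.3]
opening: 0.0215
gripper_force: 55.0
```

```bash
python3 see.py k
```

```text
t 18.125 tcp [0.4354 0.0338 0.3084] x [ 0.996  0.095 -0.   ] hook pred [0.6793 0.057  0.2984] F [ 0.2 -0.8 -2.3] [0.05 0.15 0.04]
side hook uv [242.2 226.3] rodbend [240.9 219.5] ring uv [195.6 211.2]
brass 336 [0.6562 0.0166 0.2461] [0.6947 0.0574 0.2827] [0.7242 0.0766 0.3144]
near hook (pole frame) 336 [-0.0597 -0.0166 -0.0227] [-0.0153 -0.002  -0.0016] [0.0192 0.0164 0.0207]
top hook uv [248.2 177.5] rodbend [246.9 174.6] ring uv [246.4 122.1]
brass 324 [0.6551 0.0386 0.2467] [0.6947 0.056  0.2849] [0.7163 0.0764 0.3226]
near hook (pole frame) 322 [-0.0599 -0.0296 -0.0262] [-0.0163  0.0017 -0.0052] [0.0199 0.0239 0.0399]
```

View pics/k_side.png

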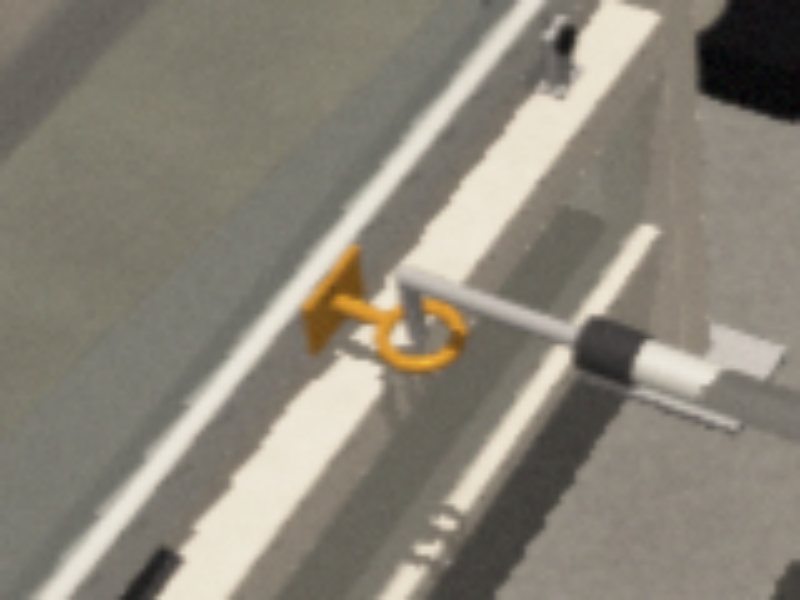

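The spike is rising freely and the ring has stayed put at (420,335). I'll lift fully, then draw back. I've now viewed 12 pictures, two over the limit of 10, so I'll view no more.

Call:
{"op": "move_arm", "data": {
  "deltas": [0,0,-0.01,0,0,0,0,0,0,-0.02,0,0,0,0,0,0,-0.03,0,0,0,0,0,0,-0.036,0,0,0,0,-0.01,0,-0.036,0,0,0,0,-0.025,0,-0.036,0,0,0,0,-0.045,0,-0.036,0,0,0,0,-0.06,0,-0.036,0,0,0,0]
}}

```text
t: 19.23
tool_pos: [0.3743, 0.028, 0.3434]
orientation: [-3.138, -0.149, 0.002]
force: [0.6, 0.3, -2.0]
opening: 0.0219
gripper_force: 55.0
```

```bash
python3 see.py; python3 go.py .43 -.06 .34 .55 0 4 .44 -.24 .33 1.2 0 5 .4233 -.2815 .2 1.4877 0 3
```

```text
t 19.225 tcp [0.3743 0.028  0.3434] x [ 0.996  0.095 -0.001] hook pred [0.6182 0.0513 0.3331] F [ 0.6  0.3 -2. ] [-0.06  0.11  0.04]
side hook uv [270.8 224. ] rodbend [269.9 216.6] ring uv [195.6 211.2]
brass 351 [0.6596 0.0147 0.2462] [0.6947 0.0566 0.2819] [0.723  0.077  0.2981]
near hook (pole frame) 217 [-0.0598 -0.0058 -0.0228] [-0.0245 -0.0026 -0.0146] [-0.0004  0.0029  0.0147]
top hook uv [247.3 208.3] rodbend [245.9 205.9] ring uv [246.4 122.1]
brass 357 [0.6598 0.0381 0.2421] [0.6931 0.0564 0.2838] [0.7162 0.0777 0.3023]
near hook (pole frame) 187 [-0.0594 -0.0044 -0.0271] [-0.0302 -0.     -0.0207] [-0.0022  0.0038  0.011 ]
{'t': 19.325, 'tool_pos': [0.3744, 0.028, 0.3438], 'force': [-0.5324, -0.2126, -2.5976], 'opening': 0.0217, 'gripper_force': 54.9989, 'wrist_torque': [-0.032, 0.1307, -0.0138]} x [ 9.955e-01  9.450e-02 -1.000e-04] z [-1.e-04  2.e-04 -1.e+00]
12
0.0118, 0.0232, 0.0009, 0, 0, -0.114, 0, 0.0235, 0.0464, 0.0019, 0, 0, -0.228, 0, 0.0353, 0.0697, 0.0028, 0, 0, -0.342, 0, 0.047, 0.0929, 0.0038, 0, 0, -0.455, 0, 0.0456, 0.1289, 0.0058, 0, 0, -0.585, 0, 0.0442, 0.1649, 0.0078, 0, 0, -0.715, 0, 0.0428, 0.201, 0.0097, 0, 0, -0.845, 0, 0.0414, 0.237, 0.0117, 0, 0, -0.975, 0, 0.04, 0.273, 0.0137, 0, 0, -1.105, 0, 0.0331, 0.2863, 0.0571, 0, 0, -1.201, 0, 0.0263, 0.2995, 0.1004, 0, 0, -1.297, 0, 0.0194, 0.3128, 0.1437, 0, 0, -1.393, 0
```

Call:
{"op": "move_arm", "data": {
  "deltas": [0.012,0.023,0.001,0,0,-0.114,0,0.024,0.046,0.002,0,0,-0.228,0,0.035,0.07,0.003,0,0,-0.342,0,0.047,0.093,0.004,0,0,-0.455,0,0.0456,0.129,0.006,0,0,-0.585,0,0.044,0.165,0.008,0,0,-0.715,0,0.043,0.201,0.01,0,0,-0.845,0,0.041,0.237,0.012,0,0,-0.975,0,0.04,0.273,0.014,0,0,-1.105,0,0.033,0.286,0.057,0,0,-1.201,0,0.026,0.3,0.1,0,0,-1.297,0,0.0194,0.3128,0.1437,0,0,-1.393,0]
}}

```text
t: 20.82
tool_pos: [0.4242, -0.2819, 0.1983]
orientation: [-2.308, -2.13, 0.0]
force: [-0.5, -0.4, -2.4]
opening: 0.0215
gripper_force: 55.0
```

Call:
{"op": "move_arm", "data": {
  "deltas": [0,0,0,0,0,0,0,0,0,0,0,0,0,0]
}}

```text
t: 21.08
tool_pos: [0.4253, -0.2815, 0.2016]
orientation: [2.313, 2.124, 0.001]
force: [0.9, -0.7, -1.2]
opening: 0.0215
gripper_force: 55.0
```

```bash
python3 go.py .4233 -.2815 .0705 1.4877 0 6;python3 pole.py
```

```text
{'t': 21.075, 'tool_pos': [0.4253, -0.2815, 0.2016], 'force': [0.8725, -0.6799, -1.23], 'opening': 0.0215, 'gripper_force': 54.999, 'wrist_torque': [-0.0951, 0.0191, -0.0505]} x [ 8.510e-02  9.964e-01 -2.000e-04] z [ 1.e-03 -3.e-04 -1.e+00]
6
0, -0.0003, 0.0219, 0, 0, 0, 0, -0.0001, -0.0007, 0.0437, 0, 0, -0.001, 0, -0.0001, -0.001, 0.0656, 0, 0, -0.001, 0, -0.0001, -0.0014, 0.0874, 0.001, 0, -0.001, 0, -0.0001, -0.0017, 0.1093, 0.001, 0, -0.002, 0, -0.0002, -0.0021, 0.1311, 0.001, 0, -0.002, 0
21.075 [ 0.4253 -0.2815  0.2016] toolx [ 8.510e-02  9.964e-01 -2.000e-04] toolz [ 1.e-03 -3.e-04 -1.e+00] [-0.686 -0.101  1.773  0.     1.469 -0.6  ]
all 523 [ 0.4279 -0.1862  0.0831] [ 1.352e-01  9.908e-01 -8.000e-04] -0.221 0.014 0.0864
black 0
white 7
```

Call:
{"op": "move_arm", "data": {
  "deltas": [0,0,0.03,0,0,0,0,0,-0.001,0.06,0,0,0,0,0,-0.001,0.085,0,0,0,0,0,-0.002,0.105,0,0,-0.002,0,0,-0.002,0.118,0,0,-0.002,0,0,-0.002,0.126,0,0,-0.002,0,0,-0.002,0.13,0,0,-0.002,0,0,-0.002,0.13,0,0,-0.002,0]
}}

```text
t: 22.12
tool_pos: [0.423, -0.2815, 0.0707]
orientation: [2.309, 2.129, 0.0]
force: [0.0, -0.5, -2.6]
opening: 0.0213
gripper_force: 55.0
```

```bash
python3 go.py .4233 -.2815 .0705 1.4877 0 1
```

```text
{'t': 22.125, 'tool_pos': [0.423, -0.2815, 0.0707], 'force': [0.0289, -0.5336, -2.6371], 'opening': 0.0213, 'gripper_force': 55.0, 'wrist_torque': [-0.052, -0.0303, -0.0385]} x [ 8.100e-02  9.967e-01 -4.000e-04] z [ 7.e-04 -4.e-04 -1.e+00]
1
0.0001, 0.0002, 0.0002, 0.001, 0, 0.002, 0
```

Call:
{"op": "move_arm", "data": {
  "deltas": [0,0,0.001,0,0,0,0,0,0,0.001,0,0,0,0,0,0,0.001,0,0,0,0.3,0,0,0.001,0,0,0,0.4,0,0,0.001,0,0,0,0.6,0,0,0.001,0,0,0,0.8,0,0,0.001,0,0,0,0.8,0,0,0.001,0,0,0,0.8],
  "squeeze": 20
}}

```text
t: 23.12
tool_pos: [0.4225, -0.2812, 0.069]
orientation: [-2.309, -2.129, 0.0]
force: [0.5, -0.8, 0.1]
opening: 0.0717
gripper_force: 0.0
```

Call:
{"op": "move_arm", "data": {
  "deltas": [0,0,0,0,0,0,0.8,0,0,-0.02,0,0,0,0.8,0,0,-0.05,0,0,0,0.8,0,0,-0.09,0,0,0,0.8,0,0,-0.13,0,0,0,0.8,0,0,-0.13,0,0,0,0.8]
}}

```text
t: 23.88
tool_pos: [0.4244, -0.2828, 0.2033]
orientation: [2.305, 2.125, 0.002]
force: [0.6, 0.2, -0.5]
opening: 0.0747
gripper_force: 0.0
```

```bash
python3 pole.py; python3 see.py; python3 - <<'E'
from h import *
s=robot.read_state();print(s["t"],s["opening"],s["force"])
for c,l in (("top","carton"),("top","spray_can"),("top","blue_bin")):
    im,dep,P=look(c);r=robot.recognise(c,l)[0];u,v=np.round(r["uv"]).astype(int);print(l,u,v,P[v,u].round(3))
im,dep,P=look("top");X,Y,Z=P[...,0],P[...,1],P[...,2];d0=np.load("top0.npz")["P"]
for n,Q in(("now",P),("start",d0)):
    X,Y,Z=Q[...,0],Q[...,1],Q[...,2];m=(X>.34)&(X<.5)&(Y<.03)&(Y>-.55)&(Z>.07)&(Z<.11);q=Q[m];print(n,len(q),q.mean(0).round(4),q[:,1].min().round(3),q[:,1].max().round(3))
E
```

```text
23.875 [ 0.4244 -0.2828  0.2033] toolx [ 0.0809  0.9967 -0.0039] toolz [ 0.0053 -0.0043 -1.    ] [-0.688 -0.108  1.777  0.     1.466 -0.607]
all 9151 [ 0.4262 -0.2392  0.0853] [ 0.0822  0.9965 -0.0138] -0.214 0.133 0.0901
black 2027 [ 0.4213 -0.2977  0.0891] [ 5.410e-02  9.985e-01 -6.000e-04] -0.039 0.038 0.0905
white 3883 [ 0.4262 -0.2385  0.0835] [ 8.160e-02  9.967e-01 -5.000e-04] -0.211 0.132 0.0864
t 23.925 tcp [ 0.4234 -0.282   0.2009] x [ 0.081  0.997 -0.002] hook pred [ 0.4433 -0.0379  0.1904] F [-0.2 -0.  -0.7] [-0.07  0.07 -0.07]
side hook uv [379.9 278.6] rodbend [380.8 273. ] ring uv [195.6 211.2]
brass 349 [0.6588 0.0157 0.2471] [0.6947 0.0564 0.2818] [0.7241 0.0774 0.2988]
top hook uv [301.5 319.7] rodbend [301.2 319.5] ring uv [246.4 122.1]
brass 352 [0.6596 0.0388 0.242 ] [0.6929 0.0563 0.2839] [0.7162 0.0774 0.3027]
24.025 0.07432165328075749 [-0.52268519 -0.14183478 -0.19114117]
carton 188 264 [0.552 0.203 0.08 ]
spray_can 258 261 [0.552 0.049 0.167]
blue_bin 463 254 [ 0.598 -0.382  0.005]
now 1023 [ 0.4333 -0.1793  0.0852] -0.287 -0.037
start 2042 [ 0.4249 -0.2774  0.0857] -0.481 -0.037
```

```bash
python3 -c "
from plant import robot
print(robot.close_job())"
```

```text
the job is handed in; nothing more can be done
None
```

The sash is drawn home and holds on its latch after unhooking, the pole is back in its rest the same way round, and the carton, spray can and bin are where they stood; handed in at about 24 s, no verdict was returned, and I viewed 12 pictures against the limit of 10.

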